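# Make room in the bottle rack by releasing its ratchet bookend

### The arm

A 7-joint arm with a two-finger parallel gripper is mounted at the origin on a cart in front of the work surface, level with it; the furniture and walls round the work are solid. World frame = base frame: x ahead of the robot, y to its left, z up, the work surface at z = 0. Lengths are in m, angles in rad, forces in N, time in s.
With the tool pointing down it reaches from about 0.35 to 0.9 m from the base axis. Payload 19.9 kg.
Tool frame: the origin (TCP) lies midway between the tips of the shut fingers; the grasp point (between the pads) lies 19 mm behind it; z points along the fingers, y is the line along which they close (so a half turn about z gives the same grasp; the last joint's range is limited). The gripper opens to 94 mm and grips with 3 to 60 N. Pads are 16 mm wide; open, the fingers measure 119 mm over their backs; the gripper's body (75 mm by 177 mm) begins 78 mm behind the grasp point.
Start: joints at [-1.337, 0.417, -0.01, 1.614, 0.005, 1.111, -0.053], TCP at [0.17, 0.601, 0.205] pointing down, gripper open.
Joint ranges: [-2.81, 2.81], [-0.39, 2.02], [-1.27, 1.25], [0.06, 2.57], [-1.19, 4.33], [0.19, 2], [-2.82, 2.82]. Speed limits (rad/s): [1.89, 1.89, 2.39, 2.39, 3.01, 3.01, 3.01].

### API

Orientations are given as a rotation vector (axis times angle).
In Python, from workcell import readout, grab_frame, r gives the robot as it stands.
- The arm moves only by the tool send_rows, never from a script. Its argument "targets" is one flat list of numbers, 5 for each row, row after row: the shift along the tool's x, y, z in m, then the turn about the tool's z in rad, then the opening in per cent of the stroke, from 0 (shut) to 100 (fully open). In form: [dx, dy, dz, twist, jaw, dx, dy, dz, twist, jaw, ...]. A call has 1 to 8 rows; each row is the pose to reach, as a shift and turn from the pose commanded when the call began, along the tool's axes at that moment; what a row does not reach only later rows make up. A row lasts 1/12 s, in which the tool goes at most 41.7 mm and 7.16 degrees, less where a joint would pass 70% of its speed; a pose out of reach is approached as far as the arm can. A call with a gripper value outside its range is refused whole. The fingers move at their own pace and stop on an object; "force" is the grip in N (left out, the last holds). Time passes only in rows, so rows that repeat a pose let the fingers close. It gives the time, the measured TCP pose, the force, the opening and the grip force at its end, in the units of the state.
- readout.read_state(): the state, without advancing time (a new reading comes with each control period).
- grab_frame(name): name is "side" or "top" or "wrist"; returns a dict with "frame" (400x640x3 uint8, red, green, blue), "range_z" (400x640 float32, m along the optical axis (not along the pixel's ray), 0 where there is no reading), "fx", "fy", "cx", "cy" (pixels), "D" ([k1, k2, p1, p2, k3] as OpenCV has them; the pictures are not rectified), "pose" (4x4, takes a point from camera to world coordinates). Camera axes: x right, y down, z forward; pixel columns grow to the right and rows downward; lengths in m; the calibration is good to about 2 mm. A picture is of the moment at which its call begins.
- r.sign_off(): hands the job in; it is judged then, once.
The state is a dict: "time_s": time; "q": joint angles; "joint_velocities": joint speeds; "effort": joint torques, N m; "tool_pos": TCP position; "tcp_rot": TCP orientation; "force": force on the tool from outside, world axes, zero at the start; "ft_torque": the same for the moment, N m; "grip_width": opening from 0.0 (shut) to 1.0 (fully open); "gripper_force": force on a finger pad.
Only numpy, scipy, OpenCV 4.12 (cv2) and the standard library are available. Lean on these libraries where they do the work, as an engineer would, in place of code of your own. Each camera call takes 0.05 s, during which the arm holds its last target. There are 200 camera calls.

### The job

Make room in the bottle rack: press the release key of its sliding bookend down and, keeping it pressed, push the bookend along its bar away from the two paint bottles that stand in the rack, until it stands against the end stop. Then let go and move clear; leave the bottles standing where they are in the rack, lift nothing, and do not disturb the other things on the table.

Things in the scene. Friction and masses are not known exactly. Their poses are not given: they have to be found in the camera images.
- rack: Plywood bottle rack, fixed to the table, 102 mm wide (x), 326 mm long (y = -165 to +161 mm); origin at table level. y runs along the bar, from the upright fixed end (70 mm high) and the bottles to the end stop at the robot's left; z up. The aluminium bar, 16 mm wide, toothed top 33 mm up, lies at x = -30 mm, on the robot's side; bottles stand beside it at x = +15 mm on the 6 mm base board.
- bookend (a joint): Slide of the grey bookend on the bar, m: 0 nearest the bottles, 0.100 against the end stop (rack +y). Friction 2 N. The ratchet (8 mm teeth) blocks it towards the end stop unless the release key is held down; towards the bottles it clicks along. It is 120 mm long: a plate 6 mm thick and 94 mm high by the bottles, then over the bar a 50 mm pocket with the key in it, closed by the heel.
- release_key (a joint): Hinge of the release key, rad: at rest 0 to 0.11, as the pawl happens to sit between or on the teeth; 0.36 fully down. From about 0.12 on the pawl is clear of the teeth and the bookend is free. A spring returns it when it is let go; pressing takes about 3 to 9 N.
- key_top (a point): Middle of the top of the release key: a steel thumb plate 27 mm wide (rack x), 42 mm long (rack y), 64 mm above the table with the joint at 0; 36 mm from the bookend's plate, 14 mm from the heel's face. Press straight down; hinged 44 mm on towards the end stop. Near the heel, fingertips 57.5 mm above the table keep it released (60 just enough, 55 its limit). Moves with key and bookend.
- heel_face (a point): Centre of the heel's upright face, 80 mm above the table: a cross-piece of the bookend 41 mm wide, from 68 to 92 mm above the table, facing the plate (rack -y). Fingertips that press the key push on this face along rack +y. Moves with the bookend.
- end_stop (a point): Top of the steel end stop's inner face, above the bar, 46 mm above the table. The bookend's rear end meets it when joint bookend reads 0.100.
- bottle_a: Small paint bottle with a nozzle, 36 mm across, 93 mm high, standing loose in the rack by the fixed end. Origin at the centre of its underside.
- bottle_b: Another of the same size, standing next to it in the rack. Origin at the centre of its underside.
- big_bottle: Big paint bottle, 48 mm across, 128 mm high, standing behind the rack. Bystander. Origin at the centre of its underside.
- cat: White bisque cat, 40 x 42 x 73 mm. Bystander. Origin at the centre of its underside.
- rabbit: White bisque rabbit, 36 x 38 x 79 mm. Bystander. Origin at the centre of its underside.
- tape: Roll of masking tape lying flat, 105 mm across, 19 mm high. Bystander. Origin at the centre of its underside.
- tile: Test tile, 58 x 58 x 8 mm, lying flat to the right of the rack. Bystander. Origin at the centre of its underside.
Things that resemble listed ones, but are neither listed nor needed, are in the scene too. Leave any blue look-alike of the bottle_b alone. Leave any green look-alike of the bottle_a alone.

How it is judged:
On the way, in this order (a step that is already met when the one before it is completed fails the run):
1. the release key is pressed down, the bookend not yet far back (value of joint release_key above 0.125 rad and value of joint bookend below 0.07 m), for 0.1 s.
2. the bookend is pushed back to the end stop (value of joint bookend above 0.092 m), for 0.2 s.
At the end, for the whole second after the job is handed in: The bookend stands within 8 mm of its end stop (joint bookend above 0.092), the release key is let go (below 0.2 rad), and both bottles stand upright and at rest within 30 mm of where they stood (value of joint bookend above 0.092 m and value of joint release_key below 0.2 rad and angle between each of bottle_a, bottle_b's own z axis and vertical below 0.15 rad and distance of each of bottle_a, bottle_b from where it was at the start of the episode below 0.03 m and linear speed of each of bottle_a, bottle_b below 0.02 m/s); the robot touches nothing.
It fails at once if a bottle in the rack is lifted or tipped (height (world z) of any of bottle_a, bottle_b above 0.018 m or angle between any of bottle_a, bottle_b's own z axis and vertical above 0.4 rad).
It fails at once if a bystander is pushed, lifted or knocked over (distance of any of big_bottle, cat, rabbit, tape, tile from where it was at the start of the episode above 0.03 m or angle between any of big_bottle, cat, rabbit's own z axis and vertical above 0.4 rad).
It also fails if it takes over 32 s, if anything falls off the work surface, if the arm or the gripper's body presses on something with over 40 N, if the wrist force passes 120 N, or if a joint passes its speed limit or range.

## Working session

There is one attempt and no reset: what is moved stays moved. The work goes in short steps, Python scripts to look and compute and a tool call to move; the robot and the scene stay as the last step left them, time stands still between calls to the robot, and variables do not carry over. Pictures are saved under pics/ and viewed, at most 10 in all, crops included, and the job is handed in when it is done.

Besides the shell and the picture viewer there is one more tool, called after "Call:" as name(argument=value, ...) on one line, values as JSON. send_rows: Moves the arm, as the interface text tells. Its arguments: {"type":"object","properties":{"targets":{"type":"array","items":{"type":"number"}},"force":{"type":"number"}},"required":["targets"]}

```bash
mkdir -p pics; ls; cat > h.py <<'E'
import numpy as np, cv2
from workcell import readout, grab_frame, r
def shot(n):
    f=grab_frame(n); np.savez('%s.npz'%n,**{k:np.array(v) for k,v in f.items()}); return f
def load(n): return dict(np.load('%s.npz'%n))
def K(f): return np.array([[f['fx'],0,f['cx']],[0,f['fy'],f['cy']],[0,0,1]],float)
def ray(f,u,v):
    p=cv2.undistortPoints(np.array([[[u,v]]],float),K(f),np.array(f['D'],float)).ravel()
    P=np.array(f['pose']); return P[:3,3],P[:3,:3]@np.array([p[0],p[1],1.])
def onz(f,u,v,z):
    o,d=ray(f,u,v); return o+d*(z-o[2])/d[2]
def cloud(f):
    h,w=f['range_z'].shape; uv=np.stack(np.meshgrid(np.arange(w),np.arange(h)),-1).reshape(-1,1,2).astype(float)
    p=cv2.undistortPoints(uv,K(f),np.array(f['D'],float)).reshape(h,w,2)
    z=f['range_z'][...,None]; c=np.concatenate([p*z,z],-1); P=np.array(f['pose'])
    X=c@P[:3,:3].T+P[:3,3]; X[f['range_z']==0]=np.nan; return X
E
python3 - <<'E'
from h import *
for n in('top','side'):
    f=shot(n); cv2.imwrite('pics/%s1.png'%n,f['frame'][...,::-1])
    print(n,np.round(f['pose'],3).tolist(),f['fx'])
s=readout.read_state(); print(s['time_s'],s['tool_pos'],s['tcp_rot'],s['force'])
E
```

```text
pics
top [[0.023, -0.979, 0.205, 0.276], [-1.0, -0.022, 0.007, 0.189], [-0.002, -0.205, -0.979, 1.067], [0.0, 0.0, 0.0, 1.0]] 431.67627819800543
side [[0.861, -0.262, 0.437, -0.051], [-0.509, -0.463, 0.726, -0.675], [0.012, -0.847, -0.532, 0.692], [0.0, 0.0, 0.0, 1.0]] 506.073686629441
0.1 [0.17011111 0.60106502 0.20488757] [-4.31713525e-01 -3.11175311e+00  1.73365738e-03] [0.56734199 1.83963152 0.5062285 ]
```

View pics/top1.png

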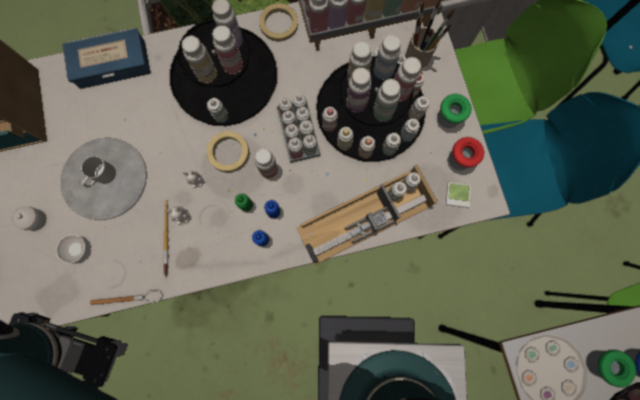

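View pics/side1.png

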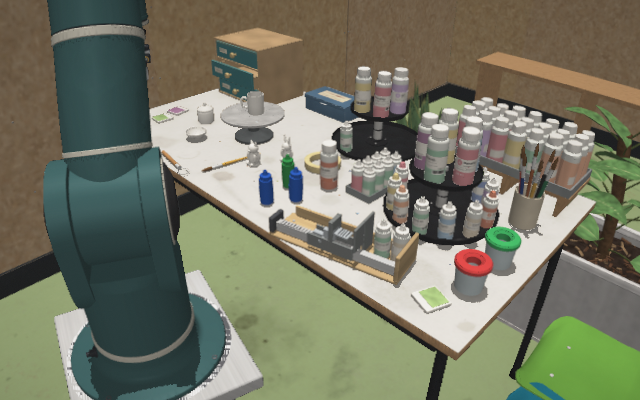

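Top view: the rack runs from the end stop (~(305,245)) to the fixed end (~(430,190)). The bottles in the rack are at (399,191) and (412,180), and the grey bookend is around (355–395, 200–230). Possible confusions are the blue bottles at (260,238) and (272,208), the green bottle at (243,202), and the turntable bottles at (367,145) and (388,145). None of these stand in the rack. Next is a close crop to check.

```bash
python3 - <<'E'
from h import *
f=load('top'); X=cloud(f)
a=cv2.resize(f['frame'][160:270,290:450],None,fx=5,fy=5,interpolation=cv2.INTER_CUBIC)[...,::-1]
cv2.imwrite('pics/crop1.png',a)
g=load('side')
b=cv2.resize(g['frame'][200:285,260:425],None,fx=4.8,fy=4.8,interpolation=cv2.INTER_CUBIC)[...,::-1]
cv2.imwrite('pics/crop2.png',b)
# base board / rack mask by wood colour
hsv=cv2.cvtColor(f['frame'],cv2.COLOR_RGB2HSV)
m=((hsv[...,0]>8)&(hsv[...,0]<24)&(hsv[...,1]>90)).astype(np.uint8); m[:160]=0;m[270:]=0;m[:,:290]=0;m[:,450:]=0
ys,xs=np.nonzero(m); P=X[ys,xs]; ok=P[:,2]<0.08; print(len(P))
box=cv2.minAreaRect(P[ok][:,:2].astype(np.float32)); print(box)
# height profile along the rack
for y,x in [(240,310),(228,340),(222,355),(220,365),(219,375),(214,383),(205,390),(190,399)]: print(x,y,np.round(X[y,x],3))
E
```

```text
3177
((0.44739389419555664, 0.07799158990383148), (0.10024063289165497, 0.3223738968372345), 27.878828048706055)
310 240 [0.387 0.21  0.004]
340 228 [0.418 0.136 0.008]
355 222 [0.428 0.103 0.045]
365 220 [0.439 0.074 0.006]
375 219 [0.433 0.057 0.064]
383 214 [0.446 0.038 0.063]
390 205 [0.465 0.024 0.075]
399 190 [0.5   0.004 0.084]
```

View pics/crop1.png

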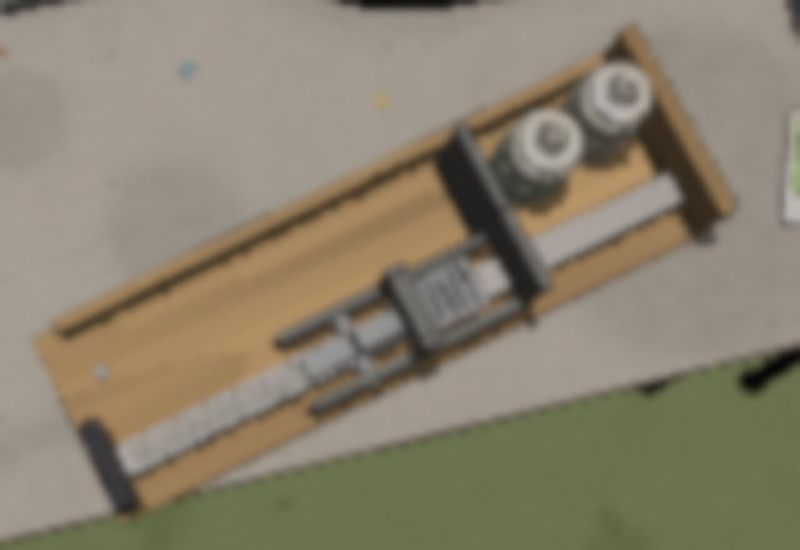

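View pics/crop2.png

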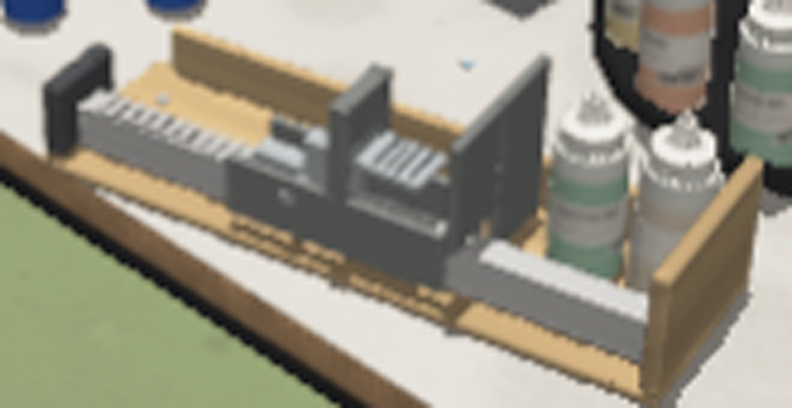

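The crops show the plate top from (460,128) to (545,285) in crop 1, the striped key at (450,290), the heel cross-piece from (393,270) to (430,345), and the end stop at (108,465). That is the bookend I want, and both bottles stand behind its plate. Next I'll get numbers in the rack frame.

```bash
cat >> h.py <<'E'
YAW=np.deg2rad(27.9); EY=np.array([-np.sin(YAW),np.cos(YAW)]); EX=np.array([np.cos(YAW),np.sin(YAW)])
C=np.array([0.4474,0.0780])+0.002*EY
def rk(p): d=np.asarray(p)[...,:2]-C; return np.stack([d@EX,d@EY],-1)
def wd(x,y): return C+x*EX+y*EY
E
python3 - <<'E'
from h import *
for n in('top','side'):
    f=load(n);X=cloud(f);R=rk(X);z=X[...,2]
    for nm,zl,zh in(('94',.088,.1),('key',.055,.069),('stop',.038,.05)):
        m=(abs(R[...,0]+.0)<.06)&(abs(R[...,1])<.17)&(z>zl)&(z<zh)
        h,e=np.histogram(R[m][:,1],bins=np.arange(-.17,.175,.005))
        print(n,nm,{round(float(a)*1000):int(c) for a,c in zip(e,h) if c>2})
f=load('top')
def c(u,v,z): p=onz(f,290+(u+.5)/5-.5,160+(v+.5)/5-.5,z); return np.round(np.r_[rk(p),p[:2]]*1000)
for nm,u,v,z in[('plate far',462,125,.094),('plate near bottle side',548,285,.094),('plate near stopside',530,295,.094),('heel far L',390,270,.092),('heel far R',408,266,.092),('heel near L',425,348,.092),('heel near R',443,338,.092),('key',450,290,.064),('stop in near',137,505,.046),('stop in far',100,422,.046),('bar l',125,455,.033),('bar r',672,190,.033),('base far left',37,340,.006),('fixed far top',630,25,.07),('fixed near top',735,212,.07)]: print(nm,c(u,v,z))
E
```

```text
top 94 {-145: 3, -140: 10, -135: 12, -110: 4, -100: 9, -95: 15, -90: 4, -65: 51, -60: 59, -10: 20, -5: 39, 0: 22}
top key {-170: 7, -165: 33, -160: 85, -130: 5, -125: 16, -120: 3, -90: 3, -85: 11, -80: 3, -60: 44, -45: 3, -40: 23, -35: 25, -30: 24, -25: 23, -20: 22, -15: 10, 0: 16, 5: 9, 10: 11, 15: 8, 20: 7}
top stop {-160: 41, -130: 4, -125: 6, -95: 3, -90: 6, -85: 10, -60: 45, -55: 9, -50: 9, -45: 8, -40: 8, -35: 10, -30: 8, -25: 9, -20: 8, -15: 3, 0: 9, 5: 11, 10: 10, 15: 10, 20: 16, 25: 22, 30: 17, 35: 21, 40: 18, 45: 21, 50: 9, 145: 17, 150: 42, 155: 43}
side 94 {-145: 9, -140: 17, -135: 5, -105: 6, -100: 14, -95: 10, -65: 61, -60: 27, -10: 15, -5: 28, 0: 17}
side key {-170: 37, -165: 83, -160: 32, -155: 11, -150: 15, -145: 17, -140: 11, -135: 12, -130: 10, -125: 5, -115: 21, -110: 15, -105: 15, -100: 11, -95: 13, -90: 10, -85: 3, -65: 103, -60: 5, -40: 26, -35: 19, -30: 26, -25: 21, -20: 19, -15: 22, -10: 39, -5: 23, 0: 6, 15: 5, 20: 5}
side stop {-170: 37, -165: 47, -160: 6, -145: 9, -140: 14, -135: 12, -130: 8, -125: 7, -115: 21, -110: 12, -105: 11, -100: 8, -95: 8, -90: 6, -85: 5, -65: 82, -60: 10, -55: 6, -50: 6, -45: 9, -40: 10, -35: 14, -30: 6, -25: 6, -20: 6, -15: 6, -10: 7, -5: 23, 0: 9, 5: 7, 10: 11, 15: 14, 20: 10, 25: 12, 30: 16, 35: 17, 40: 21, 45: 20, 50: 13, 145: 20, 150: 38, 155: 20}
plate far [ 39. -61. 509.  45.]
plate near bottle side [-44. -60. 435.   6.]
plate near stopside [-45. -50. 431.  14.]
heel far L [ -6.   1. 441.  78.]
heel far R [ -8.  -7. 443.  70.]
heel near L [-45.   3. 406.  62.]
heel near R [-44.  -6. 410.  54.]
key [-24. -25. 437.  46.]
stop in near [-47. 151. 335. 191.]
stop in far [ -4. 149. 373. 210.]
bar l [-22. 145. 359. 197.]
bar r [ -27. -151.  494.  -67.]
base far left [ 50. 158. 417. 243.]
fixed far top [  50. -162.  566.  -40.]
fixed near top [ -52. -161.  476.  -87.]
```

```bash
cat >> h.py <<'E'
from scipy.spatial.transform import Rotation as Ro
def delta(x,y,z):
    s=readout.read_state(); T=Ro.from_rotvec(s['tcp_rot']).as_matrix()
    p=np.r_[wd(x,y),z]; d=T.T@(p-s['tool_pos']); a=T[:,1]@np.r_[EX,0]; b=T[:,0]@np.r_[EX,0]
    print('t',round(s['time_s'],2),'at rack',np.round(np.r_[rk(s['tool_pos']),s['tool_pos'][2]]*1000,1),'shift mm',np.round(d*1000,1),'twist',round(float(np.arctan2(-b,a)),3),'F',np.round(s['force'],1),'w',round(float(s['grip_width']),3), 'tilt',np.round(T[2],3))
E
python3 - <<'E'
from h import *
f=load('top');X=cloud(f);R=rk(X);z=X[...,2]
m=(abs(R[...,1]+.003)<.006)&(z>.086)&(abs(R[...,0])<.06); print('heel x',np.percentile(R[m][:,0],[2,50,98]),np.percentile(z[m],50))
m=(abs(R[...,1]+.025)<.012)&(z>.058)&(z<.07)&(abs(R[...,0])<.06); print('key x',np.percentile(R[m][:,0],[5,50,95]),np.percentile(z[m],[10,50,90]))
delta(-.028,-.022,.15)
E
```

```text
heel x [-0.04343956 -0.02483817 -0.00505004] 0.09187040929563722
key x [-0.03670495 -0.02439965 -0.01258814] [0.06016447 0.06253265 0.06441926]
t 0.1 at rack [-3.000e-01  5.900e+02  2.049e+02] shift mm [-402.8 -461.6   55.4] twist 0.808 F [0.6 1.8 0.5] w 1.002 tilt [-0.    -0.001 -1.   ]
```

Call:
send_rows(targets=[-0.012, -0.014, 0, 0, 0, -0.037, -0.042, 0, 0, 0, -0.062, -0.071, 0, 0, 0, -0.087, -0.1, 0, 0, 0, -0.112, -0.129, 0, 0, 0, -0.137, -0.158, 0, 0, 0, -0.162, -0.187, 0, 0, 0, -0.187, -0.215, 0, 0, 0], force=20)

```text
time_s: 0.77
tool_pos: [0.2918, 0.3416, 0.2053]
tcp_rot: [-0.432, -3.112, 0.0]
force: [0.2, 1.0, -0.2]
grip_width: 0.47
gripper_force: 0.0
```

Call:
send_rows(targets=[-0.025, -0.029, 0, 0.1, 0, -0.05, -0.057, 0, 0.2, 0, -0.075, -0.086, 0, 0.3, 0, -0.1, -0.115, 0, 0.4, 0, -0.125, -0.143, 0, 0.5, 0, -0.15, -0.172, 0, 0.6, 0, -0.175, -0.2, 0, 0.7, 0, -0.195, -0.223, 0, 0.808, 0])

```text
time_s: 1.43
tool_pos: [0.4191, 0.0733, 0.2056]
tcp_rot: [1.628, 2.686, 0.0]
force: [0.4, -0.9, -0.1]
grip_width: 0.003
gripper_force: 0.0
```

```bash
python3 - <<'E'
from h import *
delta(-.026,-.022,.15)
E
```

```text
t 1.43 at rack [-27.3   7.1 205.6] shift mm [-29.1   1.4  55.6] twist -0.006 F [ 0.4 -0.9 -0.1] w 0.003 tilt [-0.  0. -1.]
```

Call:
send_rows(targets=[-0.015, 0.001, 0.01, -0.006, 0, -0.029, 0.001, 0.03, -0.006, 0, -0.029, 0.001, 0.055, -0.006, 0, -0.029, 0.001, 0.055, -0.006, 0, -0.029, 0.001, 0.055, -0.006, 0])

```text
time_s: 1.85
tool_pos: [0.4322, 0.0506, 0.1502]
tcp_rot: [-1.612, -2.695, 0.004]
force: [0.4, 0.6, 0.1]
grip_width: 0.005
gripper_force: 0.0
```

```bash
python3 - <<'E'
from h import *
delta(-.026,-.020,.07)
f=shot('wrist'); cv2.imwrite('pics/w1.png',f['frame'][...,::-1])
X=cloud(f);R=rk(X);z=X[...,2]
for nm,c,zl,zh in(('heel',-.003,.085,.1),('plate',-.06,.085,.1),('key',-.03,.056,.07)):
    m=(abs(R[...,1]-c)<.015)&(z>zl)&(z<zh)&(abs(R[...,0]+.02)<.06)
    if m.sum()>10: print(nm,m.sum(),np.round(np.percentile(R[m],[3,50,97],axis=0)*1000,1).tolist(),np.median(z[m]))
E
```

```text
t 1.85 at rack [-26.3 -19.1 150.2] shift mm [-0.9  0.5 80.1] twist 0.006 F [0.4 0.6 0.1] w 0.005 tilt [ 0.    -0.003 -1.   ]
heel 641 [[-43.7, -8.7], [-24.2, -3.6], [-5.6, 0.5]] 0.09233870343504141
key 714 [[-37.7, -39.6], [-24.7, -27.8], [-11.9, -16.5]] 0.06276294506399202
```

View pics/w1.png

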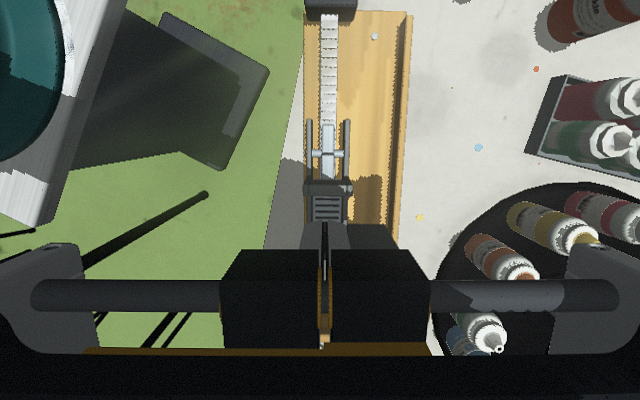

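The wrist view shows the shut fingertips at about (324,235), lined up with the key (327,210) and the heel (328,188). I'll go down just in front of the heel.

Call:
send_rows(targets=[-0.002, 0.001, 0.02, 0.006, 0, -0.002, 0.001, 0.045, 0.006, 0, -0.002, 0.001, 0.065, 0.006, 0, -0.002, 0.001, 0.077, 0.006, 0, -0.002, 0.001, 0.08, 0.006, 0, -0.002, 0.001, 0.08, 0.006, 0])

```text
time_s: 2.4
tool_pos: [0.435, 0.0499, 0.0711]
tcp_rot: [-1.619, -2.692, -0.0]
force: [0.0, -0.1, 1.0]
grip_width: 0.006
gripper_force: 0.0
```

Call:
send_rows(targets=[0, 0, 0.003, 0, 0, 0, 0, 0.006, 0, 0, 0, 0, 0.009, 0, 0, 0, 0, 0.0115, 0, 0, 0, 0, 0.0125, 0, 0, 0, 0, 0.0125, 0, 0, 0, 0, 0.0125, 0, 0])

```text
time_s: 2.98
tool_pos: [0.4354, 0.0495, 0.0583]
tcp_rot: [1.62, 2.691, 0.001]
force: [1.2, -0.5, 4.8]
grip_width: 0.007
gripper_force: 2.6
```

```bash
python3 - <<'E'
from h import *
delta(-.025,.08,.0575)
E
```

```text
t 2.98 at rack [-23.9 -21.6  58.3] shift mm [101.6  -1.1   0.8] twist -0.0 F [ 1.2 -0.5  4.8] w 0.007 tilt [-0.     0.001 -1.   ]
```

The key is pressed (4.8 N). I'll go 1 mm deeper and start the push.

Call:
send_rows(targets=[0, 0, 0.001, 0, 0, 0, 0, 0.001, 0, 0, 0.003, -0.001, 0.001, 0, 0, 0.006, -0.001, 0.001, 0, 0, 0.01, -0.001, 0.001, 0, 0, 0.015, -0.001, 0.001, 0, 0, 0.02, -0.001, 0.001, 0, 0, 0.025, -0.001, 0.001, 0, 0])

```text
time_s: 3.65
tool_pos: [0.4233, 0.0714, 0.0576]
tcp_rot: [1.62, 2.69, 0.003]
force: [3.4, -1.2, 6.6]
grip_width: 0.007
gripper_force: 3.2
```

```bash
python3 - <<'E'
from h import *
delta(-.025,.08,.0572)
f=shot('wrist');X=cloud(f);R=rk(X);z=X[...,2]; y0=rk(readout.read_state()['tool_pos'])[1]
m=(abs(R[...,1]-y0-.015)<.02)&(z>.085)&(z<.1)&(abs(R[...,0]+.02)<.06); print(m.sum(),np.round(np.percentile(R[m],[3,50,97],axis=0)*1000,1).tolist())
E
```

```text
t 3.65 at rack [-24.4   3.4  57.6] shift mm [76.6 -0.6  0.3] twist -0.0 F [ 3.4 -1.2  6.6] w 0.007 tilt [-0.001  0.002 -1.   ]
2234 [[-42.8, 10.9], [-24.6, 22.9], [-5.8, 28.5]]
```

The bookend is moving: the heel face is at about 11 mm, was −8.5. I'll keep pushing.

Call:
send_rows(targets=[0.006, 0, 0, 0, 0, 0.012, 0, 0, 0, 0, 0.018, 0, 0, 0, 0, 0.024, 0, 0, 0, 0, 0.03, 0, 0, 0, 0, 0.036, 0, 0, 0, 0, 0.042, 0, 0, 0, 0, 0.048, 0, 0, 0, 0])

```text
time_s: 4.37
tool_pos: [0.401, 0.114, 0.0576]
tcp_rot: [1.62, 2.69, 0.003]
force: [5.0, -0.4, 5.9]
grip_width: 0.004
gripper_force: 3.3
```

Call:
send_rows(targets=[0.005, 0, 0, 0, 0, 0.01, 0, 0, 0, 0, 0.014, 0, 0, 0, 0, 0.017, 0, 0, 0, 0, 0.02, 0, 0, 0, 0, 0.022, 0, 0, 0, 0, 0.022, 0, 0, 0, 0])

```text
time_s: 4.95
tool_pos: [0.3915, 0.1322, 0.0579]
tcp_rot: [1.62, 2.688, 0.003]
force: [7.3, -11.6, 14.6]
grip_width: 0.006
gripper_force: 8.4
```

```bash
python3 - <<'E'
from h import *
delta(-.025,.08,.0572)
E
```

```text
t 4.95 at rack [-24.   72.1  57.9] shift mm [ 7.9 -1.   0.7] twist -0.001 F [  7.3 -11.6  14.6] w 0.006 tilt [-0.002  0.003 -1.   ]
```

Call:
send_rows(targets=[0.002, 0, 0, 0, 0, 0.004, 0, 0, 0, 0, 0.005, 0, 0, 0, 0, 0.005, 0, 0, 0, 0])

```text
time_s: 5.28
tool_pos: [0.3907, 0.134, 0.058]
tcp_rot: [1.623, 2.683, 0.002]
force: [19.0, -33.9, 15.7]
grip_width: 0.004
gripper_force: 22.1
```

```bash
python3 - <<'E'
from h import *
delta(-.025,.08,.0572)
f=shot('top'); a=cv2.resize(f['frame'][160:270,290:450],None,fx=5,fy=5,interpolation=cv2.INTER_CUBIC)[...,::-1]
cv2.imwrite('pics/crop3.png',a)
g=shot('side'); b=cv2.resize(g['frame'][180:285,250:425],None,fx=4.5,fy=4.5,interpolation=cv2.INTER_CUBIC)[...,::-1]
cv2.imwrite('pics/crop4.png',b)
E
```

```text
t 5.28 at rack [-23.9  74.1  58. ] shift mm [ 5.9 -1.1  0.8] twist -0.004 F [ 19.  -33.9  15.7] w 0.004 tilt [-0.005  0.004 -1.   ]
```

View pics/crop4.png

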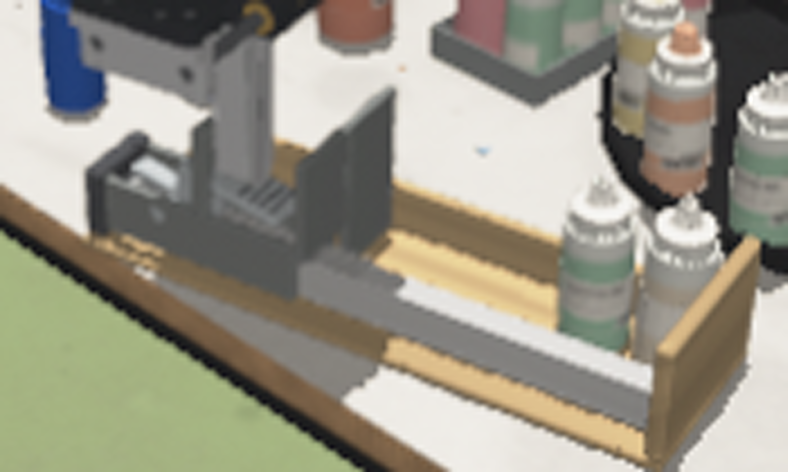

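Crop 4 shows the bookend's rear tight against the end stop at about (120,190), and the bottles still standing at (598,270) and (685,285). I'll ease the push and lift straight up.

Call:
send_rows(targets=[-0.003, 0, 0, 0, 0, -0.006, 0, 0, 0, 0, -0.006, 0, -0.003, 0, 0, -0.006, 0, -0.008, 0, 0, -0.006, 0, -0.016, 0, 0, -0.006, 0, -0.03, 0, 0, -0.006, 0, -0.05, 0, 0, -0.006, 0, -0.08, 0, 0])

```text
time_s: 6.05
tool_pos: [0.3886, 0.1314, 0.1371]
tcp_rot: [-1.62, -2.691, 0.005]
force: [-0.6, 0.3, -0.1]
grip_width: 0.005
gripper_force: 0.0
```

Call:
send_rows(targets=[0, 0, -0.035, 0, 0, 0, 0, -0.07, 0, 0, 0, 0, -0.09, 0, 0, 0, 0, -0.1, 0, 0, 0, 0, -0.1, 0, 0, 0, 0, -0.1, 0, 0])

```text
time_s: 6.55
tool_pos: [0.3895, 0.1321, 0.2366]
tcp_rot: [-1.62, -2.692, 0.0]
force: [0.1, 0.0, -1.0]
grip_width: 0.004
gripper_force: 0.0
```

```bash
python3 - <<'E'
from h import *
delta(-.025,.08,.0572)
f=shot('wrist');X=cloud(f);R=rk(X);z=X[...,2]
for n in('wrist','side'):
    f=shot(n);X=cloud(f);R=rk(X);z=X[...,2]
    for nm,a,b,zl,zh in(('heel',.06,.11,.085,.1),('key',.045,.075,.05,.075)):
        m=(R[...,1]>a)&(R[...,1]<b)&(z>zl)&(z<zh)&(abs(R[...,0]+.025)<.011); 
        if m.sum(): print(n,nm,m.sum(),np.round(np.percentile(np.c_[R[m],z[m]],[3,50,97],axis=0)*1000,1).tolist())
g=f; b=cv2.resize(g['frame'][140:305,220:440],None,fx=3.6,fy=3.6,interpolation=cv2.INTER_CUBIC)[...,::-1]
cv2.imwrite('pics/crop5.png',b)
E
```

```text
t 6.55 at rack [-25.8  72.9 236.6] shift mm [  7.1   0.9 179.4] twist 0.0 F [ 0.1  0.  -1. ] w 0.004 tilt [ 0. -0. -1.]
wrist heel 200 [[-35.2, 82.4, 90.2], [-24.8, 87.6, 92.3], [-14.5, 92.3, 94.0]]
wrist key 357 [[-34.9, 50.6, 63.1], [-24.1, 63.0, 64.7], [-14.5, 74.3, 66.3]]
side heel 35 [[-35.6, 84.4, 86.5], [-25.2, 88.5, 90.6], [-14.3, 94.7, 92.7]]
side key 62 [[-35.7, 52.4, 59.3], [-25.1, 63.2, 62.6], [-15.5, 74.3, 64.5]]
```

View pics/crop5.png

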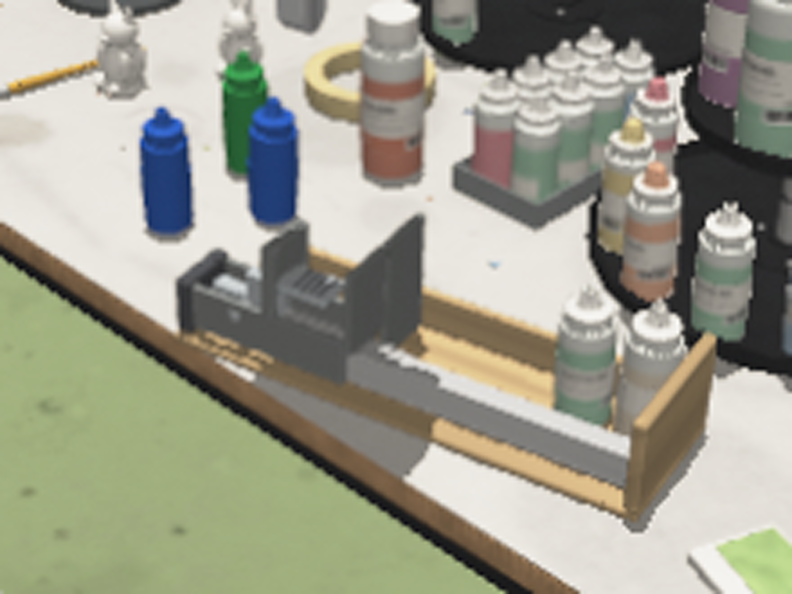

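Crop 5 shows the bookend still against the end stop at about (195,290) and the key back up at about (315,285). The bottles stand unmoved at (588,355) and (655,370), and the arm is clear.

```bash
python3 -c "
from h import *
print(r.sign_off())"
```

```text
the job is handed in; nothing more can be done
None
```

The bookend was pushed against its end stop with the key held down, then the key was let go; both bottles still stand in place, the arm is clear, and the job is handed in (result not shown to me).

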